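# Release the dish drawer of the incubator

### The arm

A 6-joint arm with a two-finger parallel gripper is mounted at the origin on the work surface; the furniture and walls round the work are solid. World frame = base frame: x ahead of the robot, y to its left, z up, the work surface at z = 0. Lengths are in mm, angles in rad, forces in N, time in s.
With the tool pointing down it reaches from about 300 to 775 mm from the base axis. Payload 14.6 kg.
Tool frame: the origin (TCP) lies on the centre line of the jaws, within the pads' length; the fingertips stand 8 mm ahead of it and the grasp point (between the pads) lies 11 mm behind it; z points along the fingers, y is the line along which they close (so a half turn about z gives the same grasp; the last joint's range is limited). The gripper opens to 94 mm and grips with 3 to 60 N. Pads are 16 mm wide; open, the fingers measure 119 mm over their backs; the gripper's body (75 mm by 177 mm) begins 78 mm behind the grasp point.
Start: joints at [-1.203, 0.3, 1.521, -0, 1.321, -0.067], TCP at [231.668, -498.818, 213.446] pointing down, gripper open.
Joint ranges: [-3.03, 3.03], [-0.79, 2.21], [0.23, 2.52], [-1.04, 4.18], [0, 3.07], [-2.55, 2.55]. Speed limits (rad/s): [2.22, 2.22, 2.57, 3.14, 3.14, 3.14].

### API

Orientations are given as [roll, pitch, yaw] about the fixed x, y, z axes, in that order (R = Rz(yaw) Ry(pitch) Rx(roll)).
In Python, from cell import manip gives the robot as it stands.
- The arm moves only by the tool jog_arm, never from a script. Its argument "rows" is one flat list of numbers, 7 for each row, row after row: the shift along the world's x, y, z in cm, then the turn, a rotation vector about the world's x, y, z in rad, then the closure, from 0 (fully open) to 1 (shut). In form: [dx, dy, dz, rx, ry, rz, fingers, dx, dy, dz, rx, ry, rz, fingers, ...]. A call has 1 to 20 rows; each row shifts and turns the commanded pose from where the row before left it; what a row does not reach is not made up. A row lasts 1/12 s, in which the tool goes at most 41.7 mm and 7.16 degrees, less where a joint would pass 70% of its speed; a pose out of reach is approached as far as the arm can. A call with a gripper value outside its range is refused whole. The fingers move at their own pace and stop on an object; "newtons" is the grip in N (left out, the last holds). Time passes only in rows, so rows that do not move let the fingers close. It gives the time, the measured TCP pose, the force, the opening and the grip force at its end, in the units of the state.
- manip.read_state(): the state, without advancing time (a new reading comes with each control period).
- manip.camera(name): name is "scene" or "top" or "wrist"; returns (picture, depth): 400x640x3 uint8, blue, green, red; 400x640 float32, mm along the optical axis (not along the pixel's ray), 0 where there is no reading.
- manip.camera_model(name): a dict with "K" (3x3 intrinsics, pixels), "R" (3x3) and "t" (3): a world point X has camera coordinates R X + t. Camera axes: x right, y down, z forward; pixel columns grow to the right and rows downward; lengths in mm; the calibration is good to about 2 mm. A picture is of the moment at which its call begins: read the wrist's pose just before it. camera_model takes no time and is no camera call; for the wrist camera it gives the pose at the moment of the call.
- manip.sign_off(): hands the job in; it is judged then, once.
The state is a dict: "clock": time; "joints": joint angles; "qd": joint speeds; "effort": joint torques, N m; "eef_pos": TCP position; "eef_rot": TCP orientation; "wrist_force": force on the tool from outside, world axes, zero at the start; "moment": the same for the moment, N m; "finger_gap": finger opening in mm; "finger_force": force on a finger pad.
Only numpy, scipy, OpenCV 4.12 (cv2) and the standard library are available. Lean on these libraries where they do the work, as an engineer would, in place of code of your own. Each camera call takes 0.05 s, during which the arm holds its last target. There are 200 camera calls.

### The job

The sprung drawer of the small dish incubator has to be opened, but a carton is standing in its way. Slide the carton aside along the bench without lifting it, far enough that the drawer will not run into it, then press the two release keys on top of the incubator down together with the two fingertips and hold both down until the drawer has run all the way out by its own spring. Let both keys come up so that the drawer stays locked open, do not touch the drawer or the dishes in it, and leave everything else on the bench where it stands.

Things in the scene. Friction and masses are not known exactly. Their poses are not given: they have to be found in the camera images.
- incubator: dish incubator: white bench instrument, fixed, 170 mm deep (its x), 130 mm wide (its y), deck 85 mm high, rising to 112 mm at the back. Origin: centre of its underside. Its -x points out of the drawer front to the robot, +y to its left; turned up to 0.15 rad. The bench is bare for 250 mm front left of it and ends soon on its right. A wall cabinet hangs from 0.65 m up left of the robot base
- key_left_top (a point): centre of the top of the left release key, 52 mm in front of the incubator's origin, 32 mm to its left (+y), 95 mm above the bench when up; moves with the key. Dark ribbed push key, 26 mm (incubator x) by 24 mm (incubator y), 10 mm proud of the deck. The two keys are 64 mm apart centre to centre across the incubator, with 40 mm between them
- key_right_top (a point): the same for the right release key, 32 mm to the right of the incubator's centre line
- key_left (a joint): travel of the left key, m: 0 up, 0.007 hard down. Springs back by itself; pushing it takes about 2 N at the start and 4.5 N at the bottom. Its catch frees the drawer from about 4 mm of travel
- key_right (a joint): the same for the right key
- drawer_slide (a joint): how far the dish drawer is out, m: 0 shut, 0.086 fully out at its stop. A damped spring drives it out along the incubator's -x in about 2 s while both keys are down; with either key up a catch stops it at the next tooth of its rails (18 mm apart). Fully out with the keys up it is locked open
- drawer_front (a point): centre of the outer face of the drawer front, 36 mm above the bench; moves with the drawer. The face is 105 mm wide and 41 mm high, 93 mm in front of the incubator's origin when shut and 179 mm when fully out
- drawer: the drawer itself: white tray with an upright white front, in which two clear round culture dishes stand. Origin lies at the incubator's origin when shut and moves out with the drawer; same axes as the incubator
- carton: green and white cardboard carton, loose, 70 mm (its x) by 111 mm (its y) by 50 mm high, 0.08 to 0.17 kg, flat on the bench in front of the drawer, its long side (y) along the incubator's x within 0.15 rad, its near end about 10 to 25 mm from the drawer front, its centre within 20 mm of the incubator's centre line. Origin: centre of its underside
- dish_0: the front one of the two clear culture dishes standing loose in the drawer, 61 mm across, 15 mm high. Origin: centre of its underside
- dish_1: the rear one of the two culture dishes in the drawer, the same
- swab_beaker: a beaker with marker pens or swabs, 65 mm across, 112 mm high, left of the incubator; bystander. Origin: centre of its underside
- jar: an orange jar with a red lid, 69 mm across, 100 mm high, left back of the bench; bystander. Origin: centre of its underside
- bottle_a: a dropper bottle, 26 mm across, 75 mm high, beside the left side of the incubator; bystander. Origin: centre of its underside
- bottle_b: a second dropper bottle of the same size, beside the right side of the incubator; bystander. Origin: centre of its underside
- paper_stapler: a stapler, 131 x 32 x 44 mm, standing left of the incubator; bystander. Origin: centre of its underside
- tape: a roll of tape lying flat, 76 mm across, 19 mm high, left front; bystander. Origin: centre of its underside
- small_timer: a small white timer with a display, 37 x 68 x 64 mm, left; bystander. Origin: centre of its underside
Not all that is in view belongs to the job. Leave any yellow look-alike of the carton alone.

How it is judged (in metres and radians):
On the way, in this order (a step that is already met when the one before it is completed fails the run):
1. the carton has been slid out of the drawer's path ((y of carton in the frame of incubator above 0.08 m or y of carton in the frame of incubator below -0.08 m or x of carton in the frame of incubator below -0.23 m)), for 0.1 s.
2. both keys are held down together (value of joint each of key_left, key_right above 0.0042 m), for 0.4 s.
3. both keys are still down as the drawer comes fully out (all of step 2 and value of joint drawer_slide above 0.08 m), for 0.1 s.
At the end, for the whole second after the job is handed in: the drawer is fully out (more than 81 mm of 86), both keys are up again (within 1.5 mm), the carton stands flat and still on the bench, and the two dishes stand in the drawer (value of joint drawer_slide above 0.081 m and value of joint each of key_left, key_right below 0.0015 m and height (world z) of carton below 0.006 m and angle between carton's own z axis and vertical below 0.1 rad and linear speed of carton below 0.01 m/s and height (world z) of dish_0 between 0.015 and 0.03 m and height (world z) of dish_1 between 0.015 and 0.03 m); the robot touches nothing.
It fails at once if the carton is lifted or tipped (height (world z) of carton above 0.012 m or angle between carton's own z axis and vertical above 0.25 rad).
It fails at once if the drawer runs into the carton (value of joint drawer_slide above 0.004 m and contact force between drawer and carton above 0.5 N).
It fails at once if a key is let up while the drawer is still on its way out (value of joint drawer_slide between 0.006 and 0.07 m and value of joint any of key_left, key_right below 0.002 m).
It fails at once if the drawer or a dish is handled by the robot (contact force between any of the fingers, the arm and drawer above 2 N or contact force between any of the fingers, the arm and dish_0 above 1 N or contact force between any of the fingers, the arm and dish_1 above 1 N).
It fails at once if a bystander is disturbed (distance of any of swab_beaker, jar, bottle_a, bottle_b, paper_stapler, tape, small_timer from where it was at the start of the episode above 0.02 m or angle between any of swab_beaker, jar, bottle_a, bottle_b, paper_stapler, tape, small_timer's own z axis and vertical above 0.4 rad).
It also fails if it takes over 45 s, if anything falls off the work surface, if the arm or the gripper's body presses on something with over 40 N, if the wrist force passes 120 N, or if a joint passes its speed limit or range.

## Working session

There is one attempt and no reset: what is moved stays moved. The work goes in short steps, Python scripts to look and compute and a tool call to move; the robot and the scene stay as the last step left them, time stands still between calls to the robot, and variables do not carry over. Pictures are saved under pics/ and viewed, at most 10 in all, crops included, and the job is handed in when it is done.

Besides the shell and the picture viewer there is one more tool, called as a command line: name --argument value ..., lists and objects as JSON in quotes. jog_arm: Moves the arm, as the interface text tells. Its arguments: {"type":"object","properties":{"rows":{"type":"array"},"newtons":{"type":"number"}},"required":["rows"]}

```bash
mkdir -p pics
cat > h.py <<'E'
import numpy as np, cv2
from cell import manip
def grab(n):
    m=manip.camera_model(n); p,d=manip.camera(n)
    np.savez('%s.npz'%n,p=p,d=d,K=m['K'],R=m['R'],t=m['t']); return p,d
def load(n): return np.load('%s.npz'%n)
def world(f,u,v,z=None):
    K,R,t=f['K'],f['R'],np.asarray(f['t']).ravel()
    r=np.linalg.inv(K)@[u,v,1]; c=-R.T@t; w=R.T@r
    if z is not None: return c+w*(z-c[2])/w[2]
    return c+w*f['d'][int(v),int(u)]
E
python3 - <<'E'
from h import *
for n in('scene','top'):
    p,d=grab(n); cv2.imwrite(f'pics/{n}0.png',p); f=load(n); print(n,-f['R'].T@f['t'].ravel())
print(manip.read_state())
E
```

```text
scene [-260.72909862 -922.50185235 1242.90929681]
top [ 334.51693724   91.84659838 1168.93589008]
{'clock': 0.1, 'joints': array([-1.20260364e+00,  3.00403613e-01,  1.52152854e+00,  1.78472920e-05,
        1.32066366e+00, -6.66013419e-02]), 'qd': array([ 0.0001319 , -0.00186962, -0.00222424, -0.0015924 , -0.00053866,
        0.00148246]), 'effort': array([ 1.36764545e-03, -5.32644153e+01, -3.53280079e+01,  7.09976256e-02,
        2.35181919e-02, -6.04618162e-05]), 'eef_pos': array([ 231.59374919, -498.61843262,  212.94556115]), 'eef_rot': array([-3.14059287e+00, -8.40116175e-05,  4.34789560e-01]), 'wrist_force': array([-0.29855906,  0.55430142, -0.12438515]), 'moment': array([-0.01842436, -0.03279612, -0.0084476 ]), 'finger_force': 0.0, 'finger_gap': 94.17276215941767}
```

View pics/scene0.png

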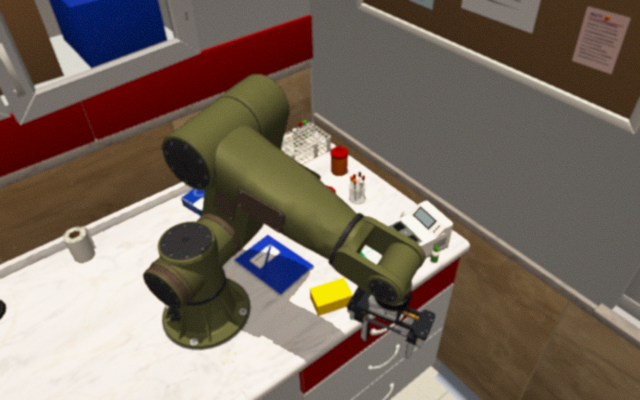

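View pics/top0.png

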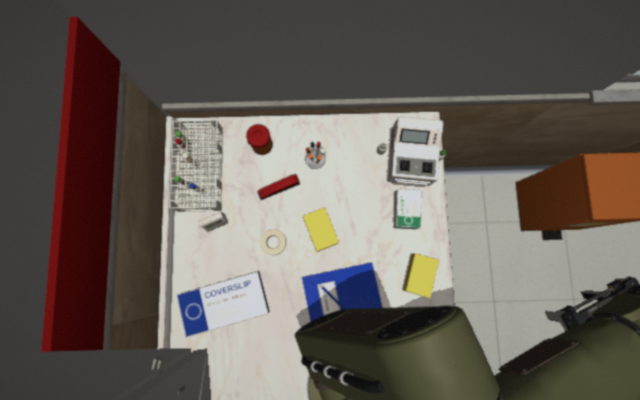

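The top view shows the incubator at about (416,152) with its dark keys near (403,166) and (428,168). The carton candidates are the green/white one at (408,209) and the yellow ones at (321,229) and (421,275). By the description it is the green/white one. The next crop checks this.

Run:
```python
from h import *
f=load('top'); c=f['p'][110:240,300:460]; cv2.imwrite('pics/c1.png',cv2.resize(c,None,fx=4.6,fy=4.6,interpolation=cv2.INTER_CUBIC)); print(f['K'])
```

```text
[[392.14011994   0.         315.87093144]
 [  0.         392.14011994 201.71633146]
 [  0.           0.           1.        ]]
```

View pics/c1.png

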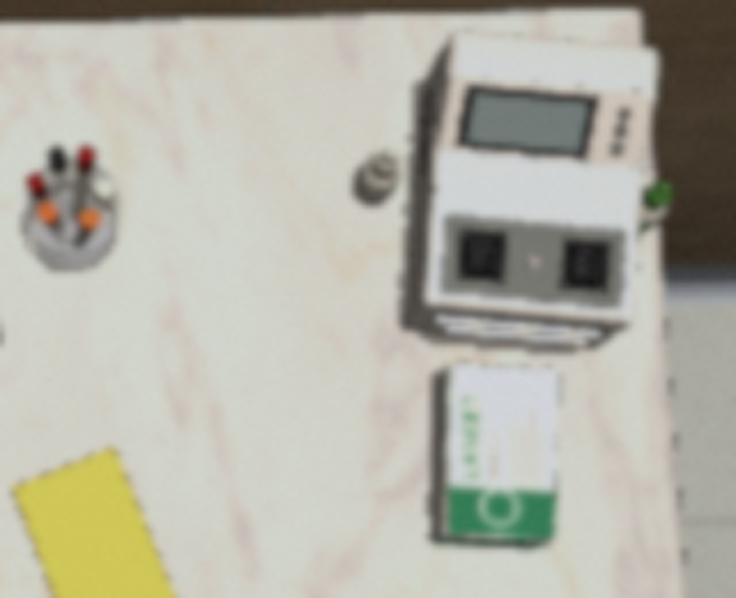

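The crop shows the keys at crop (482,256) and (587,264). The green/white carton's top has corners at about (448,367), (558,369), (552,545) and (447,540), so the choice stands.

Run:
```python
from h import *
f=load('top')
def w(c,r,z): return world(f,(c+.5)/4.6-.5+300,(r+.5)/4.6-.5+110,z)
L,R=w(482,256,95),w(587,264,95); print('keys',L,R,np.linalg.norm(L-R), 'depth',[world(f,(c+.5)/4.6+299.5,(r+.5)/4.6+109.5)[2] for c,r in((482,256),(587,264),(500,450))])
y=(L-R)[:2];y/=np.linalg.norm(y);x=np.array([y[1],-y[0]]);th=np.arctan2(x[1],x[0])
o=((L+R)/2)[:2]+52*x; print('inc',o,th)
for n,a in dict(bkL=(428,303),bkR=(632,322),topL=(452,32)).items():
  q=w(*a,85 if n!='topL' else 112)[:2]-o;print(n,q@x,q@y)
C=[w(*a,50) for a in((448,367),(558,369),(552,545),(447,540))]
for a in C:
  q=a[:2]-o;print(a,q@x,q@y)
c=np.mean(C,0)[:2];q=c-o;print('carton',c,q@x,q@y)
e=(C[0]+C[1]-C[2]-C[3])[:2];print('axis',np.arctan2(e[1],e[0]),np.linalg.norm(e)/2,np.linalg.norm((C[0]+C[3]-C[1]-C[2])[:2])/2)
for n,a,z in(('bottleA',(375,180),40),('bottleB',(655,200),75),('yellowR',(321,229),0)):
  print(n,(w(*a,z) if n!='yellowR' else world(f,421,275)))
p=world(f,450,275,0);print('edge',p, world(f,447,200,0), [world(f,u,v,25) for u,v in((412,254),(438,258),(432,297),(404,291))], [world(f,u,v,25) for u,v in((304,212),(325,208),(339,244),(319,250))])
```

```text
keys [ 611.23158097 -162.40515947   95.        ] [ 604.56369855 -226.32528619   95.        ] 64.26696862238305 depth [np.float64(95.21683150249191), np.float64(93.70960950961762), np.float64(50.733058067944285)]
inc [ 659.61700137 -199.76037205] -0.10393992122847878
bkL -81.59565514894551 61.9269144009067
bkR -83.71785276153977 -63.56588391477581
topL 83.83324593475442 60.07346829648047
[ 551.23809324 -147.1216605    50.        ] -113.25541622858415 41.11000336849051
[ 548.19842224 -216.47947025   50.        ] -109.08261065097346 -28.188864348007193
[ 436.98884005 -205.08422794   50.        ] -220.87429580457126 -28.393434219114855
[ 441.73621516 -140.05295259   50.        ] -222.89972320625068 36.77942813847087
carton [ 494.54039267 -177.18457782] -166.52801147259487 5.326783234959816
axis -0.08346216998418031 110.74121427030418 67.3072512460261
bottleA [ 677.87856418 -109.19811378   40.        ]
bottleB [ 649.7611381  -277.82162405   75.        ]
yellowR [ 305.09667701 -201.02900761   45.97839223]
edge [ 301.78704673 -297.88173636    0.        ] [ 524.47411235 -306.8689535     0.        ] [array([ 364.81150049, -184.60765373,   25.        ]), array([ 351.50766642, -258.85005731,   25.        ]), array([ 242.41619605, -233.49091533,   25.        ]), array([ 261.00828421, -155.04080967,   25.        ])] [array([495.22346825, 125.17763144,  25.        ]), array([505.57276575,  63.02059311,  25.        ]), array([398.86103829,  25.3982682 ,  25.        ]), array([383.00109958,  83.92862307,  25.        ])]
```

Both measurements agree with the given sizes: key spacing 64.3 mm, key height 95 mm and carton 111x67 mm. The incubator is at (660,-200) with yaw -0.104, and the carton is 5 mm left of its centre line. I'll push the carton to the left with two half-open fingers.

jog_arm --rows '[1.8,1.85,0,0,0,0.074,0.44,1.8,1.85,0,0,0,0.074,0.44,1.8,1.85,0,0,0,0.074,0.44,1.8,1.85,0,0,0,0.074,0.44,1.8,1.85,0,0,0,0.074,0.44,1.8,1.85,0,0,0,0.074,0.44,1.8,1.85,0,0,0,0.074,0.44,1.8,1.85,0,0,0,0.074,0.44,1.8,1.85,0,0,0,0.074,0.44,1.8,1.85,0,0,0,0.074,0.44,1.8,1.85,0,0,0,0.074,0.44,1.8,1.85,0,0,0,0.074,0.44,1.8,1.85,0,0,0,0.074,0.44,1.8,1.85,0,0,0,0.074,0.44,0,0,0,0,0,0,0.44,0,0,0,0,0,0,0.44]'

```text
clock: 1.43
eef_pos: [483.9, -239.1, 213.0]
eef_rot: [-3.141, -0.0, 1.472]
wrist_force: [0.0, -0.0, 0.0]
finger_gap: 52.8
finger_force: 0.0
```

Run:
```python
from h import *
p,d=grab('wrist'); cv2.imwrite('pics/w1.png',p); f=load('wrist'); print(-f['R'].T@f['t'].ravel(),f['R'])
```

```text
[ 491.68802424 -164.34882746  383.25948249] [[ 0.99505965 -0.09927287 -0.00109215]
 [-0.09569606 -0.96202019  0.2556549 ]
 [-0.02643027 -0.25428736 -0.96676749]]
```

View pics/w1.png

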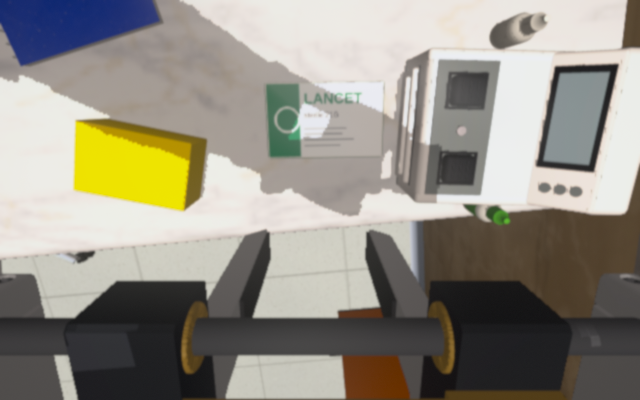

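The wrist view shows the carton's top at (266–383, 82–157) and the left and right keys at (467,89) and (459,168). The fingers stand clear, to the right of the carton.

Run:
```python
from h import *
f=load('wrist'); L,R=world(f,467,89,95),world(f,459,168,95); print(L,R,np.linalg.norm(L-R),world(f,467,89)[2])
for a in((266,84),(382,82),(383,157),(268,157)): print(world(f,*a,50))
```

```text
[ 610.47977391 -162.97758357   95.        ] [ 604.44890576 -225.94499518   95.        ] 63.255563353966686 93.9000349170816
[ 446.50257835 -140.16435246   50.        ]
[ 551.93012528 -148.94619403   50.        ]
[ 549.31816613 -217.5693449    50.        ]
[ 439.26324215 -206.60684322   50.        ]
```

jog_arm --rows '[0,0,-2,0,0,0,0.44,0,0,-2,0,0,0,0.44,0,0,-2,0,0,0,0.44,0,0,-2,0,0,0,0.44,0,0,-2,0,0,0,0.44,0,0,-2,0,0,0,0.44,0,0,-2,0,0,0,0.44,0,0,-2,0,0,0,0.44,0,0,-1.5,0,0,0,0.44,0,0,-1,0,0,0,0.44,0,0,0,0,0,0,0.44,0,0,0,0,0,0,0.44]'

```text
clock: 2.48
eef_pos: [483.4, -240.4, 28.7]
eef_rot: [-3.141, -0.0, 1.47]
wrist_force: [0.4, 0.3, 0.6]
finger_gap: 52.6
finger_force: 0.0
```

jog_arm --rows '[0.08,0.75,0,0,0,0,0.44,0.08,0.75,0,0,0,0,0.44,0.08,0.75,0,0,0,0,0.44,0.08,0.75,0,0,0,0,0.44,0.08,0.75,0,0,0,0,0.44,0.08,0.75,0,0,0,0,0.44]'

```text
clock: 2.98
eef_pos: [488.7, -193.9, 28.8]
eef_rot: [3.141, 0.0, 1.471]
wrist_force: [-0.2, -0.9, 1.2]
finger_gap: 52.3
finger_force: 0.7
```

jog_arm --rows '[0.08,0.75,0,0,0,0,0.44,0.08,0.75,0,0,0,0,0.44,0.08,0.75,0,0,0,0,0.44,0.08,0.75,0,0,0,0,0.44,0.08,0.75,0,0,0,0,0.44,0.08,0.75,0,0,0,0,0.44,0.08,0.75,0,0,0,0,0.44,0.08,0.75,0,0,0,0,0.44,0.08,0.75,0,0,0,0,0.44,0.05,0.5,0,0,0,0,0.44,0.04,0.4,0,0,0,0,0.44,0.02,0.2,0,0,0,0,0.44,0,0,0,0,0,0,0.44,-0.1,-0.8,0,0,0,0,0.44,-0.1,-0.8,0,0,0,0,0.44,-0.1,-0.8,0,0,0,0,0.44]'

```text
clock: 4.32
eef_pos: [493.6, -141.4, 28.4]
eef_rot: [-3.142, -0.0, 1.471]
wrist_force: [-0.1, 0.5, 0.3]
finger_gap: 52.6
finger_force: 0.0
```

jog_arm --rows '[0,0,2,0,0,0,0.44,0,0,2,0,0,0,0.44,0,0,2,0,0,0,0.44,0,0,2,0,0,0,0.44,0,0,2,0,0,0,0.44,0,0,2,0,0,0,0.44,0,0,2,0,0,0,0.44,0,0,2,0,0,0,0.44,0,0,2,0,0,0,0.44,0,0,0,0,0,0,0.44,0,0,0,0,0,0,0.44]'

```text
clock: 5.23
eef_pos: [493.8, -141.2, 208.9]
eef_rot: [3.14, 0.0, 1.47]
wrist_force: [-0.4, -0.3, -0.7]
finger_gap: 52.6
finger_force: 0.0
```

Run:
```python
from h import *
p,d=grab('wrist'); cv2.imwrite('pics/w2.png',p)
```

```text
(no output)
```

View pics/w2.png

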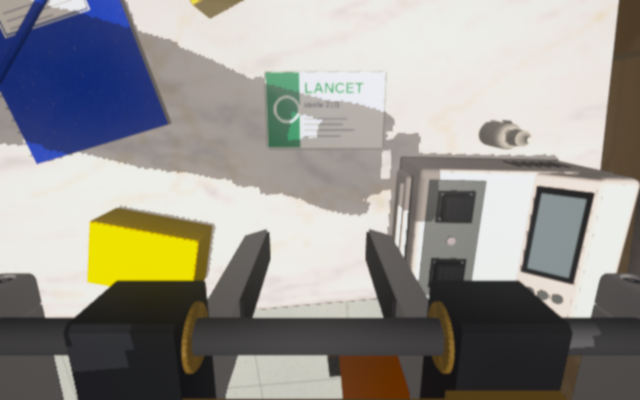

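Run:
```python
from h import *
f=load('wrist'); m=np.array([607.5,-194.3]);th=-.1;x=np.array([np.cos(th),np.sin(th)]);y=np.array([-x[1],x[0]]);o=m+52*x
for a in((266,72),(385,72),(385,148),(268,147)):
  q=world(f,*a,50)[:2]-o; print(q@x,q@y)
print(world(f,456,207,95),manip.read_state()['joints'])
```

```text
-215.97777853209877 146.13551671016114
-109.61710079117785 145.9913556826669
-106.34500431657223 78.28676577534796
-216.72337922488887 79.4025843980713
[ 610.65255243 -161.09252147   95.        ] [-3.49561070e-01  2.22851657e-01  1.63126530e+00 -1.41261800e-05
  1.28785336e+00 -2.48812778e-01]
```

The carton is now centred 112 mm left of the incubator's centre line. Its near side is at 78 mm, outside the drawer's 52.5 mm half width. Next I turn the tool and go above the keys.

jog_arm --rows '[0.71,-0.33,0,0,0,-0.098,0.44,0.71,-0.33,0,0,0,-0.098,0.44,0.71,-0.33,0,0,0,-0.098,0.44,0.71,-0.33,0,0,0,-0.098,0.44,0.71,-0.33,0,0,0,-0.098,0.44,0.71,-0.33,0,0,0,-0.098,0.44,0.71,-0.33,0,0,0,-0.098,0.44,0.71,-0.33,0,0,0,-0.098,0.44,0.71,-0.33,0,0,0,-0.098,0.44,0.71,-0.33,0,0,0,-0.098,0.44,0.71,-0.33,0,0,0,-0.098,0.44,0.71,-0.33,0,0,0,-0.098,0.44,0.71,-0.33,0,0,0,-0.098,0.44,0.71,-0.33,0,0,0,-0.098,0.44,0.71,-0.33,0,0,0,-0.098,0.44,0.71,-0.33,0,0,0,-0.098,0.44,0,0,0,0,0,0,0.44,0,0,0,0,0,0,0.44]'

```text
clock: 6.78
eef_pos: [606.9, -193.3, 206.9]
eef_rot: [-3.141, 0.002, -0.094]
wrist_force: [0.2, 0.6, 0.0]
finger_gap: 52.4
finger_force: 0.0
```

jog_arm --rows '[0,0,-1.6,0,0,0,0.44,0,0,-1.6,0,0,0,0.44,0,0,-1.6,0,0,0,0.44,0,0,-1.6,0,0,0,0.44,0,0,-1.5,0,0,0,0.44,0,0,-1,0,0,0,0.44,0,0,-0.4,0,0,0,0.44,0,0,0,0,0,0,0.44,0,0,0,0,0,0,0.44]'

```text
clock: 7.53
eef_pos: [607.5, -193.2, 116.0]
eef_rot: [3.141, -0.001, -0.096]
wrist_force: [-0.0, 0.3, 0.5]
finger_gap: 52.6
finger_force: 0.0
```

Run:
```python
from h import *
p,d=grab('wrist'); cv2.imwrite('pics/w3.png',p); s=manip.read_state();print(s['eef_pos'],s['eef_rot'])
f=load('wrist')
for y in(-32,32):
  for xx in(-13,0,13):
    th=-.1;X=np.array([607.5+np.cos(th)*xx-np.sin(th)*y,-194.3+np.sin(th)*xx+np.cos(th)*y,95]);c=f['R']@X+f['t'].ravel();u=f['K']@c;print(y,xx,u[:2]/u[2])
```

```text
[ 607.6485367  -193.2333011   116.35253144] [ 3.14128654e+00 -1.13903389e-03 -9.65142310e-02]
-32 -13 [374.42107217 257.75229969]
-32 0 [375.41967925 237.32196513]
-32 13 [376.45147759 216.21257627]
32 -13 [267.14421414 257.41351228]
32 0 [266.38914582 236.97739271]
32 13 [265.60898057 215.86201822]
```

View pics/w3.png

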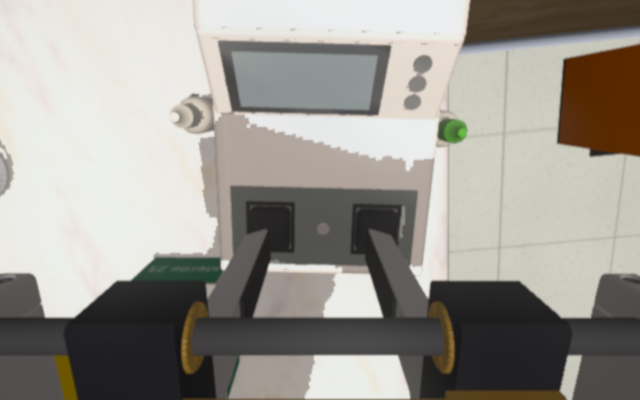

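Run:
```python
from h import *
f=load('wrist')
def pr(X): u=f['K']@(f['R']@X+f['t'].ravel()); return (u[:2]/u[2]).round(1)
th=-.0965
for y in(-38,-26,26,38):
  for xx in(-8,8):
    print(y,xx,pr(np.array([607.6+np.cos(th)*xx-np.sin(th)*y,-193.2+np.sin(th)*xx+np.cos(th)*y,108.3])))
c=f['p'][180:300,220:420]; cv2.imwrite('pics/c3.png',cv2.resize(c,None,fx=4,fy=4,interpolation=cv2.INTER_CUBIC))
for a in((256,215),(285,215),(392,240),(365,215)): print(world(f,*a))
```

```text
-38 -8 [387.5 259.4]
-38 8 [389.  232.3]
-26 -8 [365.9 259.4]
-26 8 [366.9 232.3]
26 -8 [272.3 259.4]
26 8 [271.3 232.3]
38 -8 [250.8 259.4]
38 8 [249.3 232.3]
[ 624.42450074 -158.12215155   94.1367789 ]
[ 622.64458159 -174.78787065   93.62512028]
[ 612.99606346 -230.66065132  122.00050351]
[ 618.25568232 -221.02251113   93.92317287]
```

View pics/c3.png

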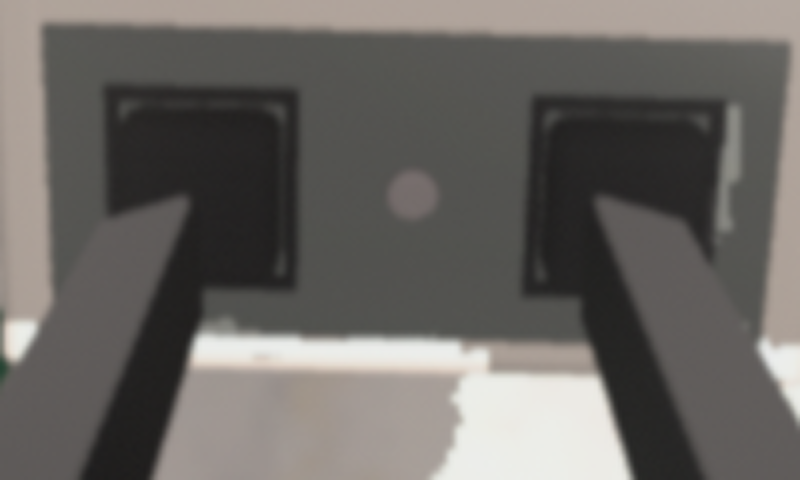

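The tips are about 3 mm short in +x and 2.5 mm too far left of the key centres (key centres at (270,228) and (376,228)). I'll correct that and press.

jog_arm --rows '[0.3,-0.25,0,0,0,0,0.44,0,0,-0.6,0,0,0,0.44,0,0,-0.5,0,0,0,0.44,0,0,0,0,0,0,0.44,0,0,-0.3,0,0,0,0.44,0,0,-0.2,0,0,0,0.44,0,0,-0.2,0,0,0,0.44,0,0,-0.1,0,0,0,0.44,0,0,0,0,0,0,0.44,0,0,0,0,0,0,0.44]'

```text
clock: 8.42
eef_pos: [610.3, -195.6, 97.0]
eef_rot: [3.141, -0.0, -0.097]
wrist_force: [-3.6, 0.5, 6.4]
finger_gap: 52.6
finger_force: 3.7
```

jog_arm --rows '[0,0,-0.1,0,0,0,0.44,0,0,0,0,0,0,0.44,0,0,0,0,0,0,0.44,0,0,0,0,0,0,0.44,0,0,0,0,0,0,0.44,0,0,0,0,0,0,0.44]'

```text
clock: 8.92
eef_pos: [610.4, -195.7, 96.3]
eef_rot: [3.141, -0.0, -0.097]
wrist_force: [-3.7, 0.6, 9.1]
finger_gap: 52.3
finger_force: 4.5
```

Run:
```python
from h import *
p,d=grab('wrist'); s=manip.read_state();print(s['eef_pos'],s['wrist_force'],s['moment'])
t,_=grab('top'); 
a=cv2.resize(p[150:350,120:520],(800,400)); b=cv2.resize(t[120:240,330:460],(520,480),interpolation=cv2.INTER_CUBIC)
c=np.zeros((590,800,3),np.uint8); c[:300,:600]=cv2.resize(p[150:350,120:520],(600,300)); c[302:590,:312]=cv2.resize(b,(312,288)); cv2.imwrite('pics/m4.png',c)
```

```text
[ 610.35258607 -195.62130251   96.26911857] [-5.05919586  0.99692214  9.02090412] [ 0.23026915  0.89514886 -0.03125545]
```

View pics/m4.png

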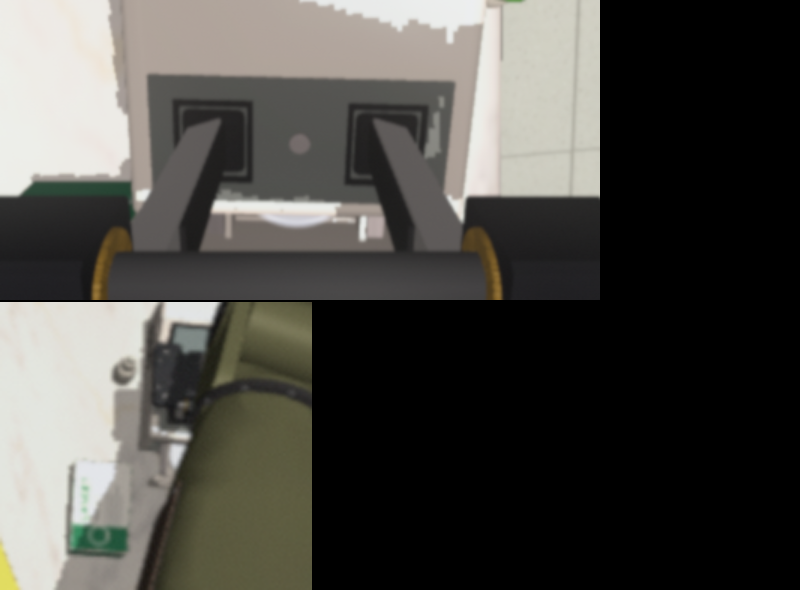

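The wrist view shows the drawer sliding out, with a dish rim visible below the keys. The carton is well clear to the left. I keep holding.

jog_arm --rows '[0,0,-0.05,0,0,0,0.44,0,0,0,0,0,0,0.44,0,0,0,0,0,0,0.44,0,0,0,0,0,0,0.44,0,0,0,0,0,0,0.44,0,0,0,0,0,0,0.44,0,0,0,0,0,0,0.44,0,0,0,0,0,0,0.44,0,0,0,0,0,0,0.44,0,0,0,0,0,0,0.44,0,0,0,0,0,0,0.44,0,0,0,0,0,0,0.44,0,0,0,0,0,0,0.44,0,0,0,0,0,0,0.44,0,0,0,0,0,0,0.44,0,0,0,0,0,0,0.44,0,0,0,0,0,0,0.44,0,0,0,0,0,0,0.44,0,0,0,0,0,0,0.44,0,0,0,0,0,0,0.44]'

```text
clock: 10.68
eef_pos: [610.4, -195.6, 96.2]
eef_rot: [3.141, -0.001, -0.097]
wrist_force: [-6.2, 1.0, 13.2]
finger_gap: 52.9
finger_force: 6.3
```

jog_arm --rows '[0,0,0,0,0,0,0.44,0,0,0,0,0,0,0.44,0,0,0,0,0,0,0.44,0,0,0,0,0,0,0.44,0,0,0,0,0,0,0.44,0,0,0,0,0,0,0.44,0,0,0,0,0,0,0.44,0,0,0,0,0,0,0.44,0,0,0,0,0,0,0.44,0,0,0,0,0,0,0.44,0,0,0,0,0,0,0.44,0,0,0,0,0,0,0.44,0,0,0,0,0,0,0.44,0,0,0,0,0,0,0.44,0,0,0,0,0,0,0.44,0,0,0,0,0,0,0.44,0,0,0,0,0,0,0.44,0,0,0,0,0,0,0.44,0,0,0,0,0,0,0.44,0,0,0,0,0,0,0.44]'

```text
clock: 12.35
eef_pos: [610.4, -195.6, 96.2]
eef_rot: [3.141, -0.001, -0.097]
wrist_force: [-5.2, 1.8, 13.7]
finger_gap: 52.8
finger_force: 6.3
```

Run:
```python
from h import *
t,_=grab('scene'); p,_=grab('wrist'); c=np.zeros((600,800,3),np.uint8); c[:300,:600]=cv2.resize(p[150:350,120:520],(600,300)); c[300:600,:600]=cv2.resize(t[170:290,300:540],(600,300),interpolation=cv2.INTER_CUBIC); cv2.imwrite('pics/m5.png',c)
```

```text
(no output)
```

View pics/m5.png

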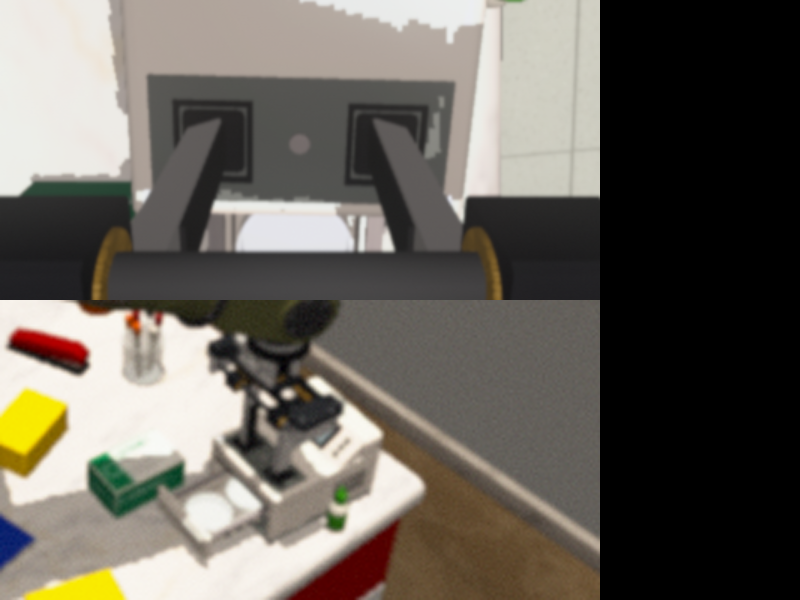

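The scene view shows the drawer out with both dishes in it and the carton clear. I'll check how far out it is from the front's top corners at crop (160,190) and (207,257).

Run:
```python
from h import *
f=load('scene');th=-.1;x=np.array([np.cos(th),np.sin(th)]);y=np.array([-x[1],x[0]]);o=np.array([608.5,-195])+52*x
for a in((160,190),(207,257)):
  q=world(f,300+a[0]/2.5,170+a[1]/2.5,56)[:2]-o;print(q@x,q@y)
```

```text
-173.04169385789874 47.37258458307822
-189.5543990402198 -70.60518213575851
```

The front is at about -180 mm on average, against 179 mm when fully out. I'll lift straight up.

jog_arm --rows '[0,0,0.5,0,0,0,0.44,0,0,1,0,0,0,0.44,0,0,1.5,0,0,0,0.44,0,0,2,0,0,0,0.44,0,0,2,0,0,0,0.44,0,0,2,0,0,0,0.44,0,0,2,0,0,0,0.44,0,0,0,0,0,0,0.44,0,0,0,0,0,0,0.44]'

```text
clock: 13.2
eef_pos: [610.6, -195.6, 205.7]
eef_rot: [3.141, -0.002, -0.097]
wrist_force: [0.2, -0.9, -0.2]
finger_gap: 52.7
finger_force: 0.0
```

Run:
```python
from h import *
p,d=grab('wrist'); cv2.imwrite('pics/w6.png',p)
f=load('wrist')
th=-.1
for y in(-32,32):
  X=np.array([608.5-np.sin(th)*y,-195+np.cos(th)*y,95]);u=f['K']@(f['R']@X+f['t'].ravel());u=u[:2]/u[2];print(u,[world(f,u[0]+a,u[1]+b)[2].round(1) for a,b in((0,0),(0,-6),(0,-10))])
```

```text
[356.25112781 200.83020204] [np.float64(94.8), np.float64(94.8), np.float64(94.9)]
[279.88828771 200.65526986] [np.float64(95.7), np.float64(94.1), np.float64(93.8)]
```

View pics/w6.png

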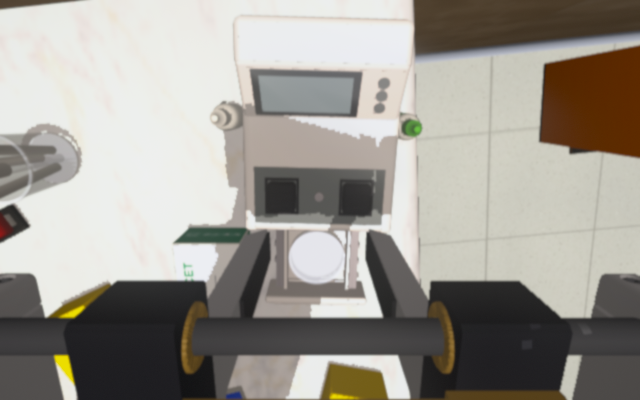

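Both keys are up (about 95 mm high). The drawer is out with a dish visible at (315,257), and the carton stands left of it. The robot touches nothing, so I hand in.

```bash
python3 -c "
from cell import manip
print(manip.sign_off())"
```

```text
the job is handed in; nothing more can be done
None
```

The job is handed in at about 13 s on the robot's clock: the carton was slid aside, both keys were held down until the drawer was fully out, and the keys came back up with the drawer still out; the hand-in gave no verdict.

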